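# Start the T-handle screw in the roller bracket's threaded boss

## Task

The T-handle screw stands loose on top of its thread in the boss of the blue end bracket. Turn it backward (anticlockwise seen from above) until it drops into the thread start, which happens about as the red arm of the crossbar passes over the white mark on the boss, then turn it forward (clockwise) one full turn from that point, to within a sixth of a turn. Finish while still gripping the crossbar from both sides and holding it still; leave the other things on the bench where they are.

Things in the scene. Friction and masses are not known exactly. Their poses are not given: they have to be found in the camera images.
- fixture: roller fixture, fixed to the bench: steel base plate 370 x 130 x 12 mm; at one end a blue bracket (block 56 x 70 mm, 65 mm high) with a boss on top; a 50 mm roller in V blocks along the fixture's +x, from 58 to 258 mm; a toggle clamp 155 mm along +x, up to 175 mm above the bench. Origin: on the bench, on the screw's vertical axis; z up, x along the roller
- mark (a point): the white paint mark, 7 mm wide, across the rim of the boss and 20 mm down its outside, on the fixture's +x side, 21 mm from the screw's axis, 105 mm above the bench
- bar_mid (a point): middle of the T-handle's crossbar, on the screw's axis, about 155 mm above the bench at the start. The bar is level, 100 mm long, 14 mm wide and high, black, the last 20 mm of one arm red; x points along the red arm, z up. Below it is only a round neck, 12 mm thick, 41 mm long, then a 20 mm shank whose top is level with the boss's mouth at first
- red_end (a point): outer end of the red arm of the crossbar, 50 mm from the axis, at half the bar's height
- turn (a joint): angle of the screw and crossbar in rad, growing clockwise seen from above (forward); 0 with the red arm over the white mark. Starts between 0.5 and 1.6. Turned backward the screw rises a little on its thread and drops between 0 and -0.2; one full turn forward of that is 6.28. Turns easily (about 0.03 N m), stays where it is left; thread 7 mm a turn, right-hand
- depth (a joint): how far the screw has gone down, in m; 0 at the top edge of the thread start. 0.001 to 0.0025 at first, jumps to about 0.007 when it drops (by its own weight, 0.27 kg, if nothing holds it up), about 0.014 after one turn forward
- bar_left: the half of the crossbar along its length on the left when looking out along the red arm (100 x 7 x 14 mm). Its origin lies at the middle of the crossbar, as point bar_mid
- bar_right: the other half of the crossbar, on the right. Its origin lies at the middle of the crossbar, as point bar_mid
- pulley: loose green band pulley, 68 mm diameter, 26 mm high, origin under its centre; a bystander
- flange: loose black bearing flange, 72 mm diameter, 22 mm high, origin under its centre; a bystander
- spare_bracket: loose blue angle bracket 70 x 60 mm, 60 mm high, origin under its centre; a bystander
- hex_axle: loose hexagonal bar 170 mm long, 13 mm thick, lying along its x axis; a bystander
- wrench: loose wrench 180 mm long; a bystander
- boss (a point): centre of the open mouth of the blue round threaded boss (52 mm outside diameter) that the screw stands in; 105 mm above the bench, on the screw's axis

How it is judged:
By the outcome, as a careful person would: the job done as asked, in the order asked, and still so for the second after the job is handed in, while the arm keeps its last pose, push and grip.
It also fails if it takes over 58 s, if anything falls off the work surface, if the arm or the gripper's body presses on something with over 40 N, if the wrist force passes 120 N, or if a joint passes its speed limit or range.

## Robot

A 7-joint arm with a two-finger parallel gripper is mounted at the origin on the work surface. World frame = base frame: x ahead of the robot, y to its left, z up, the work surface at z = 0. Lengths are in m, angles in rad, forces in N, time in s.
With the tool pointing down it reaches from about 0.425 to 0.875 m from the base axis. Payload 4.7 kg.
Tool frame: the origin (TCP) lies at the centre of the arm's flange, where the gripper is bolted on; the fingertips stand 182 mm ahead of it and the grasp point (between the pads) lies 164 mm ahead of it; z points along the fingers, y is the direction in which the jaws open and shut (so a half turn about z gives the same grasp; the last joint's range is limited). The gripper opens to 87 mm and grips with 3 to 60 N. Pads are 19 mm wide; open, the fingers measure 117 mm over their backs; the gripper's body (75 mm by 190 mm) begins 51 mm behind the grasp point.
Start: joints at [1.33, 0.321, -0.07, 1.45, 0.023, 1.371, -0.057], TCP at [0.164, -0.629, 0.405] pointing down, gripper open.
Joint ranges: [-2.86, 2.86], [-0.3, 2.09], [-1.38, 1.24], [0.06, 2.45], [-1.56, 4.7], [0.09, 2.05], [-2.69, 2.69]. Speed limits (rad/s): [2.57, 2.57, 3.14, 3.14, 3.14, 3.14, 3.14].

## Interface

Orientations are given as a rotation vector (axis times angle).
In Python, from cell import status, cams, job gives the robot as it stands. The module is installed in compiled form; this text tells all that it offers.
- The arm moves only by the tool move_arm, never from a script. Its argument "steps" is a list of rows, each an object with "translation": the shift along the tool's x, y, z in units of 30 mm (1.0 is 30 mm), a list of three; "turn": the turn about the tool's z in units of 6 degrees (1.0 is 6 degrees); "gripper": the finger opening in mm, from 0 to 87. A call has 1 to 20 rows; each row shifts and turns the pose as measured when the row begins, along the tool's axes as they then stand; what a row does not reach is not made up. A row lasts 1/12 s, in which the tool goes at most 41.7 mm and 7.16 degrees, less where a joint would pass 70% of its speed; a pose out of reach is approached as far as the arm can. A call is refused whole if a number of a shift passes 1 or a number of a turn 1, either way. A call with a gripper value outside its range is refused whole. The fingers move at their own pace and stop on an object; the grip force is fixed at half the most. Time passes only in rows, so rows that do not move let the fingers close. It gives the time, the measured TCP pose, the force and the opening at its end, in the units of the state.
- status.sense(): the state, without advancing time (a new reading comes with each control period).
- cams.grab_frame(name): name is "side" or "top"; returns the picture (384x512x3 uint8, red, green, blue); there is no depth.
- cams.get_calibration(name): a dict with "fx", "fy", "cx", "cy" (pixels), "distortion" ([k1, k2, p1, p2, k3] as OpenCV has them; the pictures are not rectified), "extrinsics" (4x4, takes a point from camera to world coordinates). Camera axes: x right, y down, z forward; pixel columns grow to the right and rows downward; lengths in m; the calibration is good to about 2 mm. A picture is of the moment at which its call begins. get_calibration takes no time and is no camera call.
- job.close_job(): hands the job in, once; it reports no verdict.
The state is a dict: "clock": time; "joint_positions": joint angles; "joint_velocities": joint speeds; "joint_torque": joint torques, N m; "ee_pos": TCP position; "tcp_rot": TCP orientation; "wrist_force": force on the tool from outside, world axes, zero at the start; "ft_torque": the same for the moment, N m; "opening": finger opening in m.
Only numpy, scipy, OpenCV 4.12 (cv2) and the standard library are available. Lean on these libraries where they do the work, as an engineer would, in place of code of your own. Each camera call takes 0.05 s, during which the arm holds its last target.

## Working session

There is one attempt and no reset: what is moved stays moved. The work goes in short steps, Python scripts to look and compute and a tool call to move; the robot and the scene stay as the last step left them, time stands still between calls to the robot, and variables do not carry over. Pictures are saved under pics/ and viewed, and the job is handed in when it is done.

Besides the shell and the picture viewer there is one more tool, called after ">>>" as name(argument=value, ...) on one line, values as JSON. move_arm: Moves the arm, as the interface text tells. Its arguments: {"type":"object","properties":{"steps":{"type":"array","items":{"type":"object","properties":{"translation":{"type":"array","items":{"type":"number"}},"turn":{"type":"number"},"gripper":{"type":"number"}}}}},"required":["steps"]}

```bash
mkdir -p pics; ls; python3 - <<'E'
from cell import status,cams
import cv2,numpy as np
s=status.sense();print(s)
for n in("side","top"):
    im=cams.grab_frame(n);cv2.imwrite(f"pics/{n}0.png",im[:,:,::-1])
    print(n,cams.get_calibration(n))
E
```

```text
pics
{'clock': 0.0, 'joint_positions': array([ 1.33013017,  0.32181607, -0.07006228,  1.45167826,  0.02263131,
        1.37080248, -0.05689391]), 'joint_velocities': array([ 0.0001186 ,  0.0002921 ,  0.00142026,  0.00055412,  0.00078432,
        0.00038289, -0.0009231 ]), 'joint_torque': array([ 1.04120318e-03, -4.91292572e+01, -4.03748788e-01, -3.12524307e+01,
       -6.40340103e-02,  4.37241001e-02,  1.74054326e-04]), 'ee_pos': array([ 0.16371076, -0.62883028,  0.40366388]), 'tcp_rot': array([-3.11426943e+00, -3.98899261e-01,  5.94560455e-04]), 'wrist_force': array([ 0.2214429 ,  0.5335397 , -0.16833105]), 'ft_torque': array([ 0.04156299,  0.0037579 , -0.04481213]), 'opening': 0.08753126884895968}
side {'fx': 428.91267940518145, 'fy': 428.91267940518145, 'cx': 257.62511657511783, 'cy': 193.28652998829176, 'distortion': array([-0.11279946,  0.        ,  0.        ,  0.        ,  0.        ]), 'extrinsics': array([[ 0.96051932, -0.17737912,  0.21433451,  0.32381915],
       [-0.27807261, -0.63658113,  0.71933309, -0.80191479],
       [ 0.00884663, -0.75053389, -0.66077275,  0.80766443],
       [ 0.        ,  0.        ,  0.        ,  1.        ]])}
top {'fx': 477.7545135176352, 'fy': 477.7545135176352, 'cx': 249.17894359887717, 'cy': 194.61285139367791, 'distortion': array([-0.18669398,  0.        ,  0.        ,  0.        ,  0.        ]), 'extrinsics': array([[-0.02812652, -0.99671241,  0.07598201,  0.43588442],
       [-0.99933115,  0.02981457,  0.02117395, -0.04017218],
       [-0.02336971, -0.07533564, -0.99688435,  1.47582365],
       [ 0.        ,  0.        ,  0.        ,  1.        ]])}
```

View pics/side0.png

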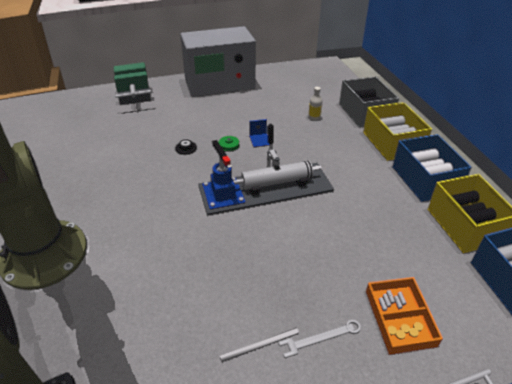

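View pics/top0.png

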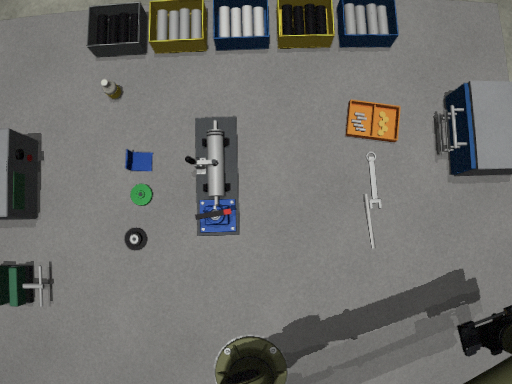

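The side view shows the blue bracket at about (222,185) with the black bar above it at (222,152) and the red tip at (226,160). In the top view the bar lies at about (213,213), red end at (228,211). I'll zoom in and measure next.

```bash
cat > h.py <<'E'
import numpy as np,cv2
from cell import status,cams
def ray(n,uv):
    c=cams.get_calibration(n);K=np.array([[c['fx'],0,c['cx']],[0,c['fy'],c['cy']],[0,0,1]])
    p=cv2.undistortPoints(np.array([[uv]],float),K,c['distortion'])[0,0]
    E=c['extrinsics'];return E[:3,3],E[:3,:3]@np.array([p[0],p[1],1])
def onz(n,uv,z):
    o,d=ray(n,uv);return o+d*(z-o[2])/d[2]
def proj(n,P):
    c=cams.get_calibration(n);K=np.array([[c['fx'],0,c['cx']],[0,c['fy'],c['cy']],[0,0,1]])
    E=np.linalg.inv(c['extrinsics']);r=cv2.Rodrigues(E[:3,:3])[0]
    return cv2.projectPoints(np.array(P,float).reshape(-1,1,3),r,E[:3,3],K,c['distortion'])[0][:,0]
def tri(ua,ub):
    o1,d1=ray("side",ua);o2,d2=ray("top",ub)
    s=np.linalg.lstsq(np.c_[d1,-d2],o2-o1,rcond=None)[0]
    a=o1+s[0]*d1;b=o2+s[1]*d2;return (a+b)/2,np.linalg.norm(a-b)
def crop(im,x0,y0,w,h,k,name):
    cv2.imwrite(name,cv2.resize(im[y0:y0+h,x0:x0+w,::-1],None,fx=k,fy=k,interpolation=cv2.INTER_CUBIC))
def red(im,box):
    x0,y0,w,h=box;s=im[y0:y0+h,x0:x0+w].astype(int)
    m=(s[...,0]>110)&(s[...,0]>2*s[...,1])&(s[...,0]>2*s[...,2])
    ys,xs=np.nonzero(m);return np.array([xs.mean()+x0,ys.mean()+y0]),len(xs),(xs.min()+x0,xs.max()+x0,ys.min()+y0,ys.max()+y0)
E
python3 - <<'E'
from h import *
t=cv2.imread("pics/top0.png")[:,:,::-1];s=cv2.imread("pics/side0.png")[:,:,::-1]
crop(t,185,105,70,140,5,"pics/tz.png");crop(s,190,125,150,90,5,"pics/sz.png")
bs=(200,130,60,50);bt=(190,190,60,50)
rs=red(s,bs);rt=red(t,bt);print(rs,rt)
print(tri(rs[0],rt[0]),onz("top",rt[0],.155))
E
```

```text
(array([225.80555556, 158.38888889]), 36, (np.int64(222), np.int64(229), np.int64(156), np.int64(161))) (array([226.78378378, 211.10810811]), 37, (np.int64(223), np.int64(230), np.int64(209), np.int64(214)))
(array([0.49281554, 0.05068754, 0.16138475]), np.float64(0.001004476232701305)) [0.49259457 0.05121501 0.155     ]
```

View pics/tz.png

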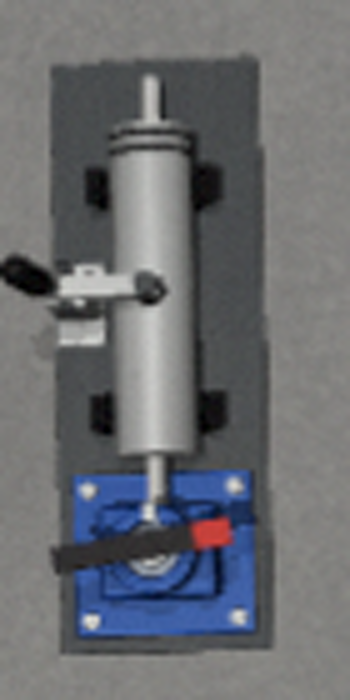

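View pics/sz.png

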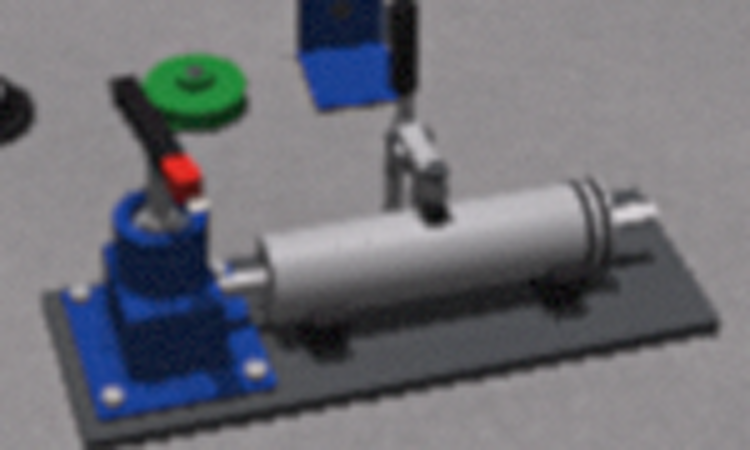

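```bash
python3 - <<'E'
from h import *
f=lambda x,y:(x/5+185-.4,y/5+105-.4)
R=onz("top",f(231,531),.155);L=onz("top",f(57,560),.155)
print("bar",R,L,(R+L)/2,np.linalg.norm(R-L),np.degrees(np.arctan2(*(R-L)[[1,0]])))
C=[onz("top",f(*p),.012) for p in((52,65),(258,57),(272,648),(62,652))]
for c in C: print(c)
for a,b in((3,0),(2,1)): d=C[a-0]*-1+C[b];print(np.linalg.norm(d),np.degrees(np.arctan2(d[1],d[0])))
# bracket base flange corners / boss
g=lambda x,y:(x/5+190-.4,y/5+125-.4)
print("boss side", onz("side",g(161,213),.105))
# predicted axis points
m=(R+L)/2
for z in(.105,.155):print(z,(proj("side",[m[0],m[1],z])[0]-[190,125])*5,(proj("top",[m[0],m[1],z])[0]-[185,105])*5)
print(tri(g(160,135),f(144,545)))
E
```

```text
bar [0.49313018 0.04004931 0.155     ] [0.47973594 0.1373351  0.155     ] [0.48643306 0.08869221 0.155     ] 0.09820352247409359 -82.16083659792159
[0.79522027 0.15436224 0.012     ]
[0.79540459 0.02460397 0.012     ]
[0.42694984 0.02548076 0.012     ]
[0.42784531 0.15472892 0.012     ]
0.36737514209640815 -0.05718682394777768
0.36845578831007836 -0.13634297366192125
boss side [0.48905451 0.08963902 0.105     ]
0.105 [154.5726401  212.86783514] [150.33922765 546.63237957]
0.155 [150.07544444 136.54185379] [141.82224652 543.54657176]
(array([0.4885827 , 0.08805593, 0.15708964]), np.float64(0.003913132076051842))
```

```bash
cat >> h.py <<'E'
from scipy.spatial.transform import Rotation as Ro
def tgt(P,yawdeg=None):
    s=status.sense();R=Ro.from_rotvec(s['tcp_rot']).as_matrix()
    d=R.T@(np.array(P)-s['ee_pos']);print("pos",s['ee_pos'].round(4),"t",round(s['clock'],2),"open",round(s['opening'],4),"F",s['wrist_force'].round(1))
    print("tilt z",R[:,2].round(4),"xyaw",np.degrees(np.arctan2(R[1,0],R[0,0])).round(2),"j",s['joint_positions'].round(2))
    print("units",(d/.03).round(2))
    if yawdeg is not None:
        y=np.degrees(np.arctan2(R[1,0],R[0,0]));print("turn units",(((y-yawdeg+90)%180-90)/6).round(2))
E
python3 - <<'E'
from h import *
tgt([.487,.0885,.405],-82.2)
E
```

```text
pos [ 0.1637 -0.6288  0.4037] t 0.1 open 0.0867 F [-0.2 -0.4 -0.6]
tilt z [-5.0e-04  1.7e-03 -1.0e+00] xyaw 14.6 j [ 1.33  0.32 -0.07  1.45  0.02  1.37 -0.06]
units [ 1.646e+01 -2.042e+01 -1.000e-02]
turn units -13.87
```

>>> move_arm(steps=[{"translation": [1, -0.8, 0]}, {"translation": [1, -0.8, 0]}, {"translation": [1, -0.8, 0]}, {"translation": [1, -0.8, 0]}, {"translation": [1, -0.8, 0]}, {"translation": [1, -0.8, 0]}, {"translation": [1, -0.8, 0]}, {"translation": [1, -0.8, 0]}, {"translation": [1, -1, 0]}, {"translation": [1, -1, 0]}, {"translation": [1, -1, 0]}, {"translation": [1, -1, 0]}])

```text
schema error: expected keys translation, turn, gripper
```

```bash
python3 - <<'E'
from h import *
tgt([.487,.0885,.405],-82.2)
E
```

```text
pos [ 0.1637 -0.6288  0.4037] t 0.1 open 0.0867 F [-0.2 -0.4 -0.6]
tilt z [-5.0e-04  1.7e-03 -1.0e+00] xyaw 14.6 j [ 1.33  0.32 -0.07  1.45  0.02  1.37 -0.06]
units [ 1.646e+01 -2.042e+01 -1.000e-02]
turn units -13.87
```

>>> move_arm(steps=[{"translation": [1, -0.8, 0], "turn": 0, "gripper": 60}, {"translation": [1, -0.8, 0], "turn": 0, "gripper": 60}, {"translation": [1, -0.8, 0], "turn": 0, "gripper": 60}, {"translation": [1, -0.8, 0], "turn": 0, "gripper": 60}, {"translation": [1, -0.8, 0], "turn": 0, "gripper": 60}, {"translation": [1, -0.8, 0], "turn": 0, "gripper": 60}, {"translation": [1, -0.8, 0], "turn": 0, "gripper": 60}, {"translation": [1, -0.8, 0], "turn": 0, "gripper": 60}, {"translation": [1, -1, 0], "turn": 0, "gripper": 60}, {"translation": [1, -1, 0], "turn": 0, "gripper": 60}, {"translation": [1, -1, 0], "turn": 0, "gripper": 60}, {"translation": [1, -1, 0], "turn": 0, "gripper": 60}])

```text
clock: 1.1
ee_pos: [0.432, -0.2379, 0.3953]
tcp_rot: [-3.114, -0.364, 0.017]
wrist_force: [0.9, -0.7, 0.7]
opening: 0.0599
```

```bash
python3 - <<'E'
from h import *
tgt([.487,.0885,.405],-82.2)
E
```

```text
pos [ 0.432  -0.2379  0.3953] t 1.1 open 0.0599 F [ 0.9 -0.7  0.7]
tilt z [-0.0114  0.0048 -0.9999] xyaw 13.32 j [ 0.88  0.01 -0.43  1.82  0.01  1.32 -0.89]
units [  4.29 -10.17  -0.29]
turn units -14.08
```

>>> move_arm(steps=[{"translation": [0.5, -1, -0.1], "turn": 0, "gripper": 50}, {"translation": [0.5, -1, -0.1], "turn": 0, "gripper": 50}, {"translation": [0.5, -1, -0.1], "turn": 0, "gripper": 50}, {"translation": [0.5, -1, -0.1], "turn": 0, "gripper": 50}, {"translation": [0.5, -1, 0], "turn": 0, "gripper": 50}, {"translation": [0.5, -1, 0], "turn": 0, "gripper": 50}, {"translation": [0.5, -1, 0], "turn": 0, "gripper": 50}, {"translation": [0.5, -1, 0], "turn": 0, "gripper": 50}, {"translation": [0.2, -1, 0], "turn": 0, "gripper": 50}, {"translation": [0, -1, 0], "turn": 0, "gripper": 50}])

```text
clock: 1.93
ee_pos: [0.4868, 0.103, 0.4066]
tcp_rot: [-3.112, -0.37, 0.018]
wrist_force: [0.2, 1.1, -0.3]
opening: 0.0502
```

```bash
python3 - <<'E'
from h import *
tgt([.487,.0885,.405],-82.2)
E
```

```text
pos [0.4868 0.103  0.4066] t 1.93 open 0.0502 F [ 0.2  1.1 -0.3]
tilt z [-0.0121  0.0064 -0.9999] xyaw 13.58 j [ 0.52  0.04 -0.79  1.79  0.02  1.34 -1.6 ]
units [-0.11  0.47  0.05]
turn units -14.04
```

>>> move_arm(steps=[{"translation": [0, 0, 0], "turn": -1, "gripper": 50}, {"translation": [0, 0, 0], "turn": -1, "gripper": 50}, {"translation": [0, 0, 0], "turn": -1, "gripper": 50}, {"translation": [0, 0, 0], "turn": -1, "gripper": 50}, {"translation": [0, 0, 0], "turn": -1, "gripper": 50}, {"translation": [0, 0, 0], "turn": -1, "gripper": 50}, {"translation": [0, 0, 0], "turn": -1, "gripper": 50}, {"translation": [0, 0, 0], "turn": -1, "gripper": 50}, {"translation": [0, 0, 0], "turn": -1, "gripper": 50}, {"translation": [0, 0, 0], "turn": -1, "gripper": 50}, {"translation": [0, 0, 0], "turn": -1, "gripper": 50}, {"translation": [0, 0, 0], "turn": -1, "gripper": 50}, {"translation": [0, 0, 0], "turn": -1, "gripper": 50}, {"translation": [0, 0, 0], "turn": -1, "gripper": 50}, {"translation": [0, 0, 0], "turn": 0, "gripper": 50}])

```text
clock: 3.18
ee_pos: [0.4809, 0.1145, 0.4016]
tcp_rot: [-1.944, -2.439, 0.013]
wrist_force: [0.6, -0.4, 0.4]
opening: 0.0499
```

```bash
sed -i 's/(np.array(P)-s\[.ee_pos.\])/(np.array(P)-s["ee_pos"]-.164*R[:,2])/' h.py; python3 - <<'E'
from h import *
tgt([.487,.0885,.155],-82.2)
for n in("side","top"):
    im=cams.grab_frame(n)
    if n=="top":crop(im,170,105,110,140,5,"pics/t1.png")
    else:crop(im,130,60,150,110,5,"pics/s1.png")
E
```

```text
pos [0.4809 0.1145 0.4016] t 3.18 open 0.0499 F [ 0.6 -0.4  0.4]
tilt z [-0.0228  0.0075 -0.9997] xyaw 102.9 j [ 0.55  0.04 -0.84  1.8   0.02  1.34 -0.07]
units [-0.99  0.17  2.74]
turn units 0.85
```

View pics/s1.png

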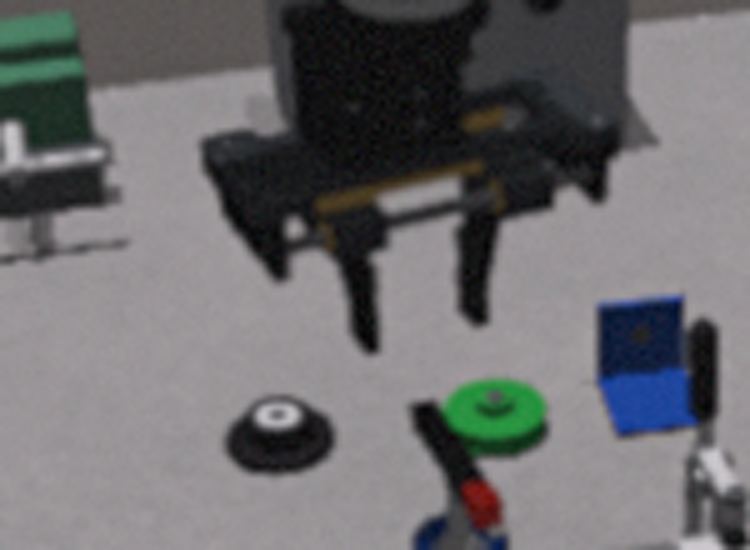

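>>> move_arm(steps=[{"translation": [-0.5, 0.1, 0], "turn": 0.4, "gripper": 50}, {"translation": [-0.5, 0.1, 0], "turn": 0.4, "gripper": 50}, {"translation": [0, 0, 0.5], "turn": 0, "gripper": 50}, {"translation": [0, 0, 0.3], "turn": 0, "gripper": 50}, {"translation": [0, 0, 0], "turn": 0, "gripper": 50}, {"translation": [0, 0, 0], "turn": 0, "gripper": 50}])

```text
clock: 3.78
ee_pos: [0.4949, 0.079, 0.3761]
tcp_rot: [-2.085, -2.323, 0.016]
wrist_force: [0.1, 0.4, 0.2]
opening: 0.0498
```

```bash
python3 - <<'E'
from h import *
tgt([.487,.0885,.155],-82.2)
E
```

```text
pos [0.4949 0.079  0.3761] t 3.78 open 0.0498 F [0.1 0.4 0.2]
tilt z [-0.0219  0.006  -0.9997] xyaw 96.19 j [ 0.57  0.08 -0.81  1.82  0.05  1.29 -0.14]
units [ 0.28 -0.07  1.91]
turn units -0.27
```

>>> move_arm(steps=[{"translation": [0.2, -0.05, 0.4], "turn": -0.2, "gripper": 50}, {"translation": [0, 0, 0.4], "turn": 0, "gripper": 50}, {"translation": [0, 0, 0.3], "turn": 0, "gripper": 50}, {"translation": [0, 0, 0.1], "turn": 0, "gripper": 50}, {"translation": [0, 0, 0], "turn": 0, "gripper": 50}])

```text
clock: 4.2
ee_pos: [0.4918, 0.0856, 0.3369]
tcp_rot: [-2.059, -2.346, 0.015]
wrist_force: [0.2, -0.0, -0.1]
opening: 0.0498
```

```bash
python3 - <<'E'
from h import *
tgt([.487,.0885,.155],-82.2)
for n in("side","top"):
    im=cams.grab_frame(n)
    if n=="top":crop(im,170,105,110,140,4,"pics/t2.png")
    else:crop(im,150,70,150,110,5,"pics/s2.png")
E
```

```text
pos [0.4918 0.0856 0.3369] t 4.2 open 0.0498 F [ 0.2 -0.  -0.1]
tilt z [-0.0216  0.0061 -0.9997] xyaw 97.43 j [ 0.55  0.11 -0.81  1.87  0.07  1.21 -0.15]
units [ 0.06 -0.02  0.6 ]
turn units -0.06
```

View pics/s2.png

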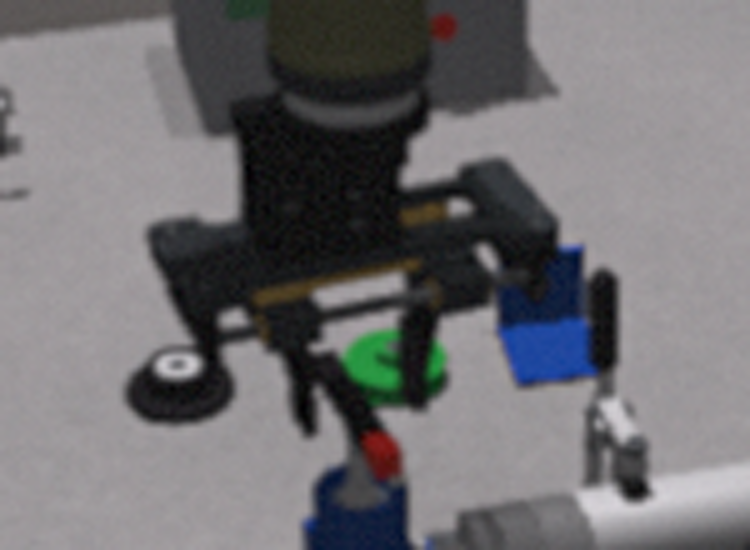

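View pics/t2.png

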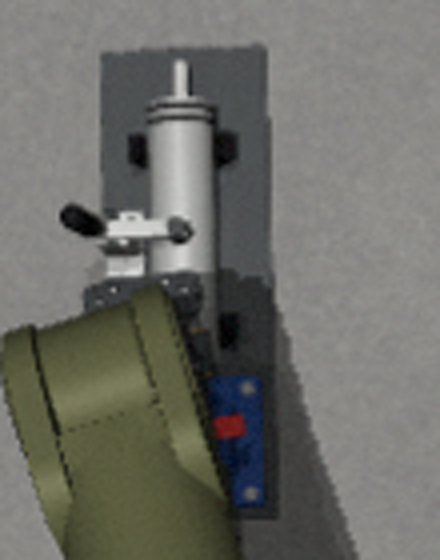

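>>> move_arm(steps=[{"translation": [0.05, 0, 0.3], "turn": 0, "gripper": 50}, {"translation": [0, 0, 0.15], "turn": 0, "gripper": 40}, {"translation": [0, 0, 0.02], "turn": 0, "gripper": 30}, {"translation": [0, 0, 0], "turn": 0, "gripper": 20}, {"translation": [0, 0, 0], "turn": 0, "gripper": 18}])

```text
clock: 4.72
ee_pos: [0.492, 0.0877, 0.3233]
tcp_rot: [-2.061, -2.347, 0.012]
wrist_force: [-0.1, -0.3, -0.5]
opening: 0.0313
```

```bash
python3 - <<'E'
from h import *
tgt([.487,.0885,.155],-82.2)
for n in("side","top"):
    im=cams.grab_frame(n); print(n,red(im,(200,130,60,50) if n=="side" else (190,190,60,50)))
    if n=="side":crop(im,150,70,150,110,5,"pics/s3.png")
E
```

```text
pos [0.492  0.0877 0.3233] t 4.72 open 0.0313 F [-0.1 -0.3 -0.5]
tilt z [-0.0183  0.0062 -0.9998] xyaw 97.43 j [ 0.55  0.13 -0.82  1.89  0.09  1.18 -0.17]
units [ 0.   -0.07  0.15]
turn units -0.06
side (array([225.72222222, 158.38888889]), 18, (np.int64(223), np.int64(228), np.int64(157), np.int64(160)))
top (array([227.25      , 211.08333333]), 12, (np.int64(225), np.int64(229), np.int64(210), np.int64(212)))
```

View pics/s3.png

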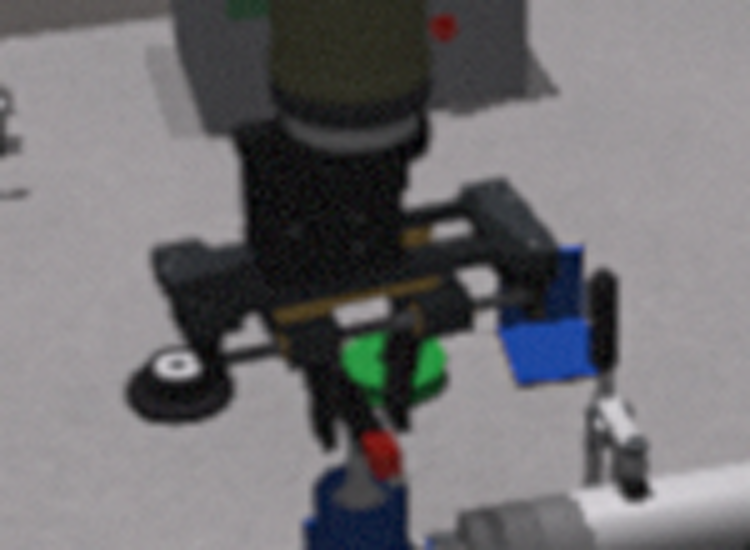

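>>> move_arm(steps=[{"translation": [0, -0.05, 0.1], "turn": 0, "gripper": 25}, {"translation": [0, 0, 0], "turn": 0, "gripper": 20}, {"translation": [0, 0, 0], "turn": 0, "gripper": 10}, {"translation": [0, 0, 0], "turn": 0, "gripper": 10}, {"translation": [0, 0, 0], "turn": 0, "gripper": 10}])

```text
clock: 5.23
ee_pos: [0.4899, 0.0874, 0.3207]
tcp_rot: [-2.061, -2.347, 0.014]
wrist_force: [-1.0, -1.0, 0.2]
opening: 0.0138
```

```bash
sed -i 's/>110/>70/' h.py; python3 - <<'E'
from h import *
tgt([.487,.0885,.155],-82.2);print(status.sense()['ft_torque'])
for n in("side","top"):
    im=cams.grab_frame(n); print(n,red(im,(200,130,60,50) if n=="side" else (190,190,60,50)))
E
```

```text
pos [0.4899 0.0874 0.3207] t 5.23 open 0.0138 F [-1.  -1.   0.2]
tilt z [-0.0195  0.0054 -0.9998] xyaw 97.41 j [ 0.55  0.13 -0.82  1.9   0.09  1.18 -0.17]
units [0.01 0.01 0.06]
turn units -0.07
[-0.06206349 -0.00124543  0.00346292]
side (array([225.7 , 160.26]), 50, (np.int64(222), np.int64(229), np.int64(156), np.int64(165)))
top (array([227.11764706, 211.20588235]), 34, (np.int64(224), np.int64(230), np.int64(209), np.int64(214)))
```

>>> move_arm(steps=[{"translation": [0, 0, 0], "turn": -0.7, "gripper": 10}, {"translation": [0, 0, -0.004], "turn": -0.7, "gripper": 10}, {"translation": [0, 0, -0.004], "turn": -0.7, "gripper": 10}, {"translation": [0, 0, -0.004], "turn": -0.7, "gripper": 10}, {"translation": [0, 0, -0.004], "turn": -0.7, "gripper": 10}, {"translation": [0, 0, 0], "turn": 0, "gripper": 10}])

```text
clock: 5.83
ee_pos: [0.49, 0.0874, 0.3212]
tcp_rot: [-1.577, -2.695, 0.007]
wrist_force: [-1.7, -0.1, 1.6]
opening: 0.0138
```

```bash
python3 - <<'E'
from h import *
tgt([.487,.0885,.155],-82.2);print(status.sense()['ft_torque'])
for n in("side","top"):
    im=cams.grab_frame(n); print(n,red(im,(200,130,60,50) if n=="side" else (190,190,60,50)))
E
```

```text
pos [0.49   0.0874 0.3212] t 5.83 open 0.0138 F [-1.7 -0.1  1.6]
tilt z [-0.0191  0.0056 -0.9998] xyaw 119.33 j [ 0.58  0.13 -0.85  1.9   0.09  1.18  0.21]
units [0.   0.01 0.07]
turn units 3.59
[-0.03207645  0.13872935  0.03229172]
side (array([230.625 , 157.9375]), 48, (np.int64(227), np.int64(234), np.int64(154), np.int64(162)))
top (array([225.65517241, 205.93103448]), 29, (np.int64(223), np.int64(229), np.int64(203), np.int64(208)))
```

>>> move_arm(steps=[{"translation": [0, 0, -0.003], "turn": -0.7, "gripper": 10}, {"translation": [0, 0, -0.003], "turn": -0.7, "gripper": 10}, {"translation": [0, 0, -0.003], "turn": -0.7, "gripper": 10}, {"translation": [0, 0, -0.003], "turn": -0.7, "gripper": 10}, {"translation": [0, 0, -0.003], "turn": -0.7, "gripper": 10}, {"translation": [0, 0, -0.003], "turn": -0.7, "gripper": 10}, {"translation": [0, 0, -0.003], "turn": -0.7, "gripper": 10}, {"translation": [0, 0, -0.003], "turn": -0.7, "gripper": 10}, {"translation": [0, 0, -0.003], "turn": -0.7, "gripper": 10}, {"translation": [0, 0, -0.003], "turn": -0.7, "gripper": 10}, {"translation": [0, 0, -0.003], "turn": -0.7, "gripper": 10}, {"translation": [0, 0, 0], "turn": 0, "gripper": 10}])

```text
clock: 6.93
ee_pos: [0.49, 0.0874, 0.3221]
tcp_rot: [-0.381, -3.099, -0.005]
wrist_force: [-1.3, -0.6, 0.3]
opening: 0.0136
```

```bash
python3 - <<'E'
from h import *
tgt([.487,.0885,.155],0);print(status.sense()['ft_torque'])
for n in("side","top"):
    im=cams.grab_frame(n); print(n,red(im,(200,130,60,50) if n=="side" else (190,180,60,50)))
    if n=="side":crop(im,150,70,150,110,5,"pics/s4.png")
E
```

```text
pos [0.49   0.0874 0.3221] t 6.93 open 0.0136 F [-1.3 -0.6  0.3]
tilt z [-0.0186  0.0055 -0.9998] xyaw 166.0 j [ 0.65  0.14 -0.92  1.89  0.11  1.18  1.01]
units [-0.    0.01  0.1 ]
turn units -2.33
[0.02150103 0.01069232 0.04937071]
side (array([237.        , 150.55555556]), 27, (np.int64(235), np.int64(239), np.int64(148), np.int64(154)))h.py:22: RuntimeWarning: Mean of empty slice.
  ys,xs=np.nonzero(m);return np.array([xs.mean()+x0,ys.mean()+y0]),len(xs),(xs.min()+x0,xs.max()+x0,ys.min()+y0,ys.max()+y0)
  ret = ret.dtype.type(ret / rcount)
Traceback (most recent call last):
  File "h.py", line 22, in red
    ys,xs=np.nonzero(m);return np.array([xs.mean()+x0,ys.mean()+y0]),len(xs),(xs.min()+x0,xs.max()+x0,ys.min()+y0,ys.max()+y0)
                                                                              ~~~~~~^^
ValueError: zero-size array to reduction operation minimum which has no identity
```

View pics/s4.png

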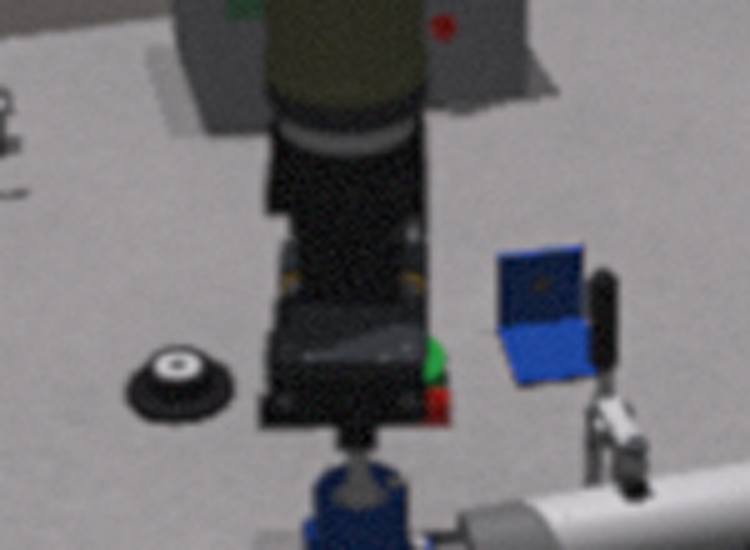

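>>> move_arm(steps=[{"translation": [0, 0, -0.003], "turn": -0.7, "gripper": 10}, {"translation": [0, 0, -0.003], "turn": -0.7, "gripper": 10}, {"translation": [0, 0, -0.003], "turn": -0.5, "gripper": 10}, {"translation": [0, 0, 0], "turn": 0, "gripper": 10}, {"translation": [0, 0, 0], "turn": 0, "gripper": 20}, {"translation": [0, 0, 0], "turn": 0, "gripper": 20}])

```text
clock: 7.53
ee_pos: [0.4902, 0.0874, 0.3223]
tcp_rot: [-0.09, -3.123, -0.008]
wrist_force: [-0.1, 0.2, 0.3]
opening: 0.0181
```

```bash
cat >> h.py <<'E'
def look(k):
    s=status.sense();tgt([.487,.0885,.155],0);print("tq",s['ft_torque'].round(3))
    im=cams.grab_frame("side")
    try: print(red(im,(200,120,60,60)))
    except Exception as e: print("no red")
    crop(im,195,125,80,60,8,f"pics/l{k}.png")
E
python3 -c "
from h import *
look(1)"
```

```text
pos [0.4902 0.0874 0.3223] t 7.53 open 0.0181 F [-0.1  0.2  0.3]
tilt z [-0.0172  0.0057 -0.9998] xyaw 176.71 j [ 0.66  0.15 -0.94  1.89  0.12  1.18  1.19]
units [0.01 0.   0.11]
turn units -0.55
tq [ 0.109 -0.171  0.033]
no redh.py:22: RuntimeWarning: Mean of empty slice.
  ys,xs=np.nonzero(m);return np.array([xs.mean()+x0,ys.mean()+y0]),len(xs),(xs.min()+x0,xs.max()+x0,ys.min()+y0,ys.max()+y0)
  ret = ret.dtype.type(ret / rcount)
```

View pics/l1.png

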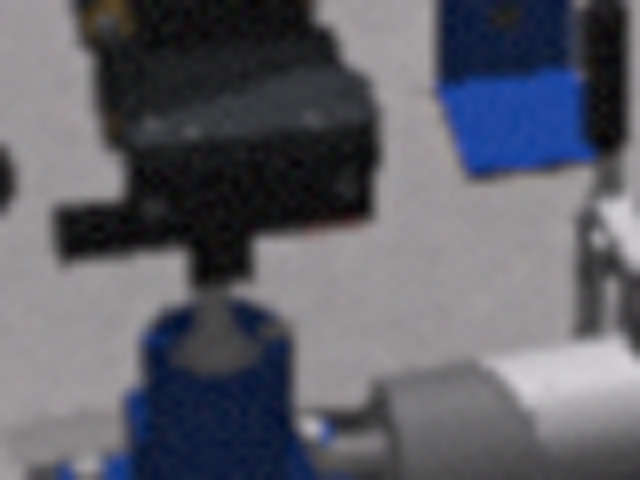

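>>> move_arm(steps=[{"translation": [0, 0, 0], "turn": 0, "gripper": 10}, {"translation": [0, 0, 0], "turn": 0, "gripper": 10}, {"translation": [0, 0, 0], "turn": -0.5, "gripper": 10}, {"translation": [0, 0, 0], "turn": -0.5, "gripper": 10}, {"translation": [0, 0, 0], "turn": 0, "gripper": 10}, {"translation": [0, 0, 0], "turn": 0, "gripper": 20}, {"translation": [0, 0, 0], "turn": 0, "gripper": 20}])

```text
clock: 8.17
ee_pos: [0.4905, 0.0874, 0.322]
tcp_rot: [0.068, -3.125, -0.011]
wrist_force: [0.2, 0.2, 0.5]
opening: 0.0184
```

```bash
python3 -W ignore -c "
from h import *
look(2)"
```

```text
pos [0.4905 0.0874 0.322 ] t 8.17 open 0.0184 F [0.2 0.2 0.5]
tilt z [-0.0162  0.0066 -0.9998] xyaw -177.5 j [ 0.67  0.15 -0.95  1.89  0.12  1.18  1.29]
units [0.03 0.   0.1 ]
turn units 0.42
tq [ 0.051 -0.186  0.02 ]
no red
```

View pics/l2.png

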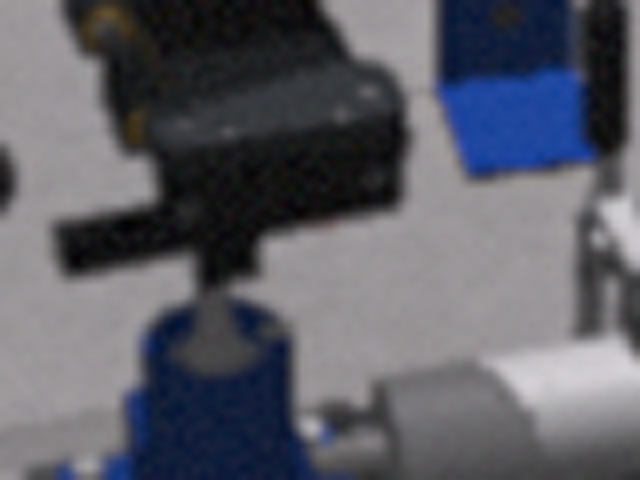

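>>> move_arm(steps=[{"translation": [0, 0, 0], "turn": 0, "gripper": 10}, {"translation": [0, 0, 0], "turn": 0, "gripper": 10}, {"translation": [0, 0, 0], "turn": -0.5, "gripper": 10}, {"translation": [0, 0, 0], "turn": -0.4, "gripper": 10}, {"translation": [0, 0, 0], "turn": 0, "gripper": 10}, {"translation": [0, 0, 0], "turn": 0, "gripper": 20}, {"translation": [0, 0, 0], "turn": 0, "gripper": 20}, {"translation": [0, 0, 0], "turn": 0, "gripper": 20}])

```text
clock: 8.88
ee_pos: [0.4907, 0.0876, 0.3225]
tcp_rot: [0.211, -3.119, -0.012]
wrist_force: [-1.1, -0.4, -0.1]
opening: 0.0192
```

```bash
python3 -W ignore -c "
from h import *
look(3)"
```

```text
pos [0.4907 0.0876 0.3225] t 8.88 open 0.0192 F [-1.1 -0.4 -0.1]
tilt z [-0.0154  0.0066 -0.9999] xyaw -172.25 j [ 0.68  0.15 -0.96  1.89  0.12  1.18  1.38]
units [ 0.04 -0.    0.12]
turn units 1.29
tq [ 0.046 -0.157  0.006]
no red
```

View pics/l3.png

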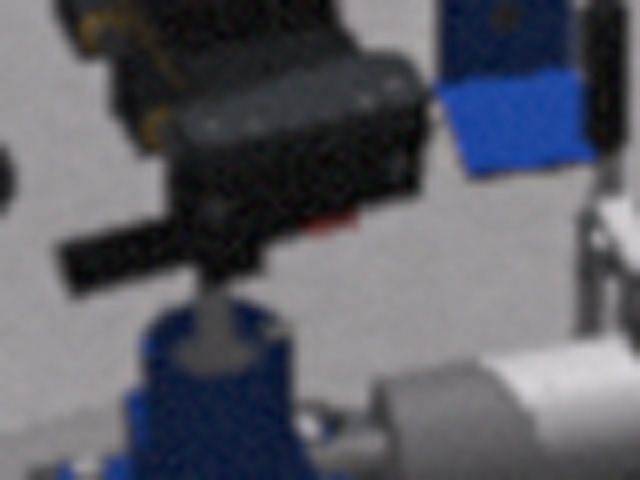

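```bash
python3 - <<'E'
from h import *
for k,y in(("l1",-3.3),("l2",2.5),("l3",7.75)):
    a=np.radians(y);u=np.array([np.cos(a),np.sin(a)]);n=np.array([-u[1],u[0]])
    for z in(.157,.150):
        p=np.array([.487,.0885])-.05*u-.007*n
        q=np.array([.487,.0885])+.05*u-.007*n
        print(k,z,((proj("side",[[*p,z-.007],[*q,z-.007]])-[195,125])*8+4).round(0))
E
```

```text
l1 0.157 [[ 56. 267.]
 [362. 228.]]
l1 0.15 [[ 58. 285.]
 [363. 246.]]
l2 0.157 [[ 61. 276.]
 [361. 219.]]
l2 0.15 [[ 63. 294.]
 [361. 236.]]
l3 0.157 [[ 67. 284.]
 [358. 211.]]
l3 0.15 [[ 68. 301.]
 [358. 228.]]
```

>>> move_arm(steps=[{"translation": [0.02, 0, 0.15], "turn": 0, "gripper": 22}, {"translation": [0, 0, 0.1], "turn": 0, "gripper": 22}, {"translation": [0, 0, 0], "turn": 0, "gripper": 22}, {"translation": [0, 0, 0], "turn": 0, "gripper": 10}, {"translation": [0, 0, 0], "turn": 0, "gripper": 10}, {"translation": [0, 0, 0], "turn": 0, "gripper": 10}])

```text
clock: 9.43
ee_pos: [0.4898, 0.0875, 0.3139]
tcp_rot: [0.209, -3.119, -0.012]
wrist_force: [-0.0, 0.3, 0.6]
opening: 0.0138
```

```bash
python3 -W ignore -c "
from h import *
look(4)"
```

```text
pos [0.4898 0.0875 0.3139] t 9.43 open 0.0138 F [-0.   0.3  0.6]
tilt z [-0.016   0.0067 -0.9999] xyaw -172.32 j [ 0.68  0.16 -0.96  1.9   0.13  1.16  1.37]
units [ 0.01 -0.   -0.17]
turn units 1.28
tq [ 0.141 -0.179  0.011]
no red
```

View pics/l4.png

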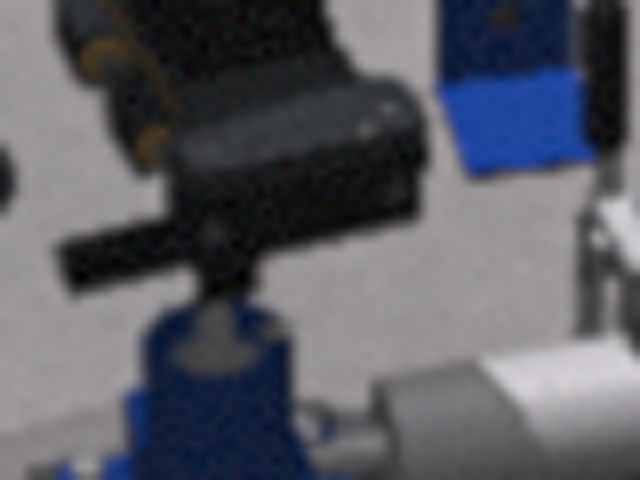

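The bar dropped about 6 mm (left corner at row 297, where the raised bar would show at about 284) and is gripped again. Next I turn it forward.

>>> move_arm(steps=[{"translation": [0, 0, 0.003], "turn": 0.7, "gripper": 10}, {"translation": [0, 0, 0.003], "turn": 0.7, "gripper": 10}, {"translation": [0, 0, 0.003], "turn": 0.7, "gripper": 10}, {"translation": [0, 0, 0.003], "turn": 0.7, "gripper": 10}, {"translation": [0, 0, 0.003], "turn": 0.7, "gripper": 10}, {"translation": [0, 0, 0.003], "turn": 0.7, "gripper": 10}, {"translation": [0, 0, 0.003], "turn": 0.7, "gripper": 10}, {"translation": [0, 0, 0.003], "turn": 0.7, "gripper": 10}, {"translation": [0, 0, 0.003], "turn": 0.7, "gripper": 10}, {"translation": [0, 0, 0.003], "turn": 0.7, "gripper": 10}, {"translation": [0, 0, 0.003], "turn": 0.7, "gripper": 10}, {"translation": [0, 0, 0.003], "turn": 0.7, "gripper": 10}, {"translation": [0, 0, 0.003], "turn": 0.7, "gripper": 10}, {"translation": [0, 0, 0.003], "turn": 0.7, "gripper": 10}, {"translation": [0, 0, 0.003], "turn": 0.7, "gripper": 10}, {"translation": [0, 0, 0.003], "turn": 0.7, "gripper": 10}, {"translation": [0, 0, 0.003], "turn": 0.7, "gripper": 10}, {"translation": [0, 0, 0.003], "turn": 0.7, "gripper": 10}, {"translation": [0, 0, 0.003], "turn": 0.7, "gripper": 10}, {"translation": [0, 0, 0], "turn": 0, "gripper": 10}])

```text
clock: 11.15
ee_pos: [0.4896, 0.0871, 0.3123]
tcp_rot: [-1.925, -2.463, 0.009]
wrist_force: [-0.9, -0.2, -1.2]
opening: 0.0135
```

```bash
python3 -W ignore -c "
from h import *
look(5)"
```

```text
pos [0.4896 0.0871 0.3123] t 11.15 open 0.0135 F [-0.9 -0.2 -1.2]
tilt z [-0.0159  0.0048 -0.9999] xyaw 103.97 j [ 0.54  0.13 -0.81  1.91  0.1   1.16 -0.06]
units [ 0.02  0.   -0.22]
turn units -12.67
tq [ 0.182 -0.186 -0.007]
(array([227.48148148, 161.90740741]), 54, (np.int64(224), np.int64(231), np.int64(158), np.int64(166)))
```

View pics/l5.png

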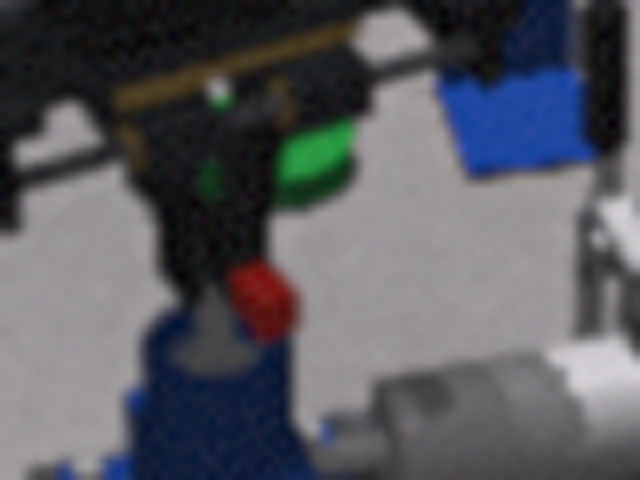

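>>> move_arm(steps=[{"translation": [0, 0, 0.003], "turn": 0.8, "gripper": 10}, {"translation": [0, 0, 0.003], "turn": 0.8, "gripper": 10}, {"translation": [0, 0, 0.003], "turn": 0.8, "gripper": 10}, {"translation": [0, 0, 0.003], "turn": 0.8, "gripper": 10}, {"translation": [0, 0, 0.003], "turn": 0.8, "gripper": 10}, {"translation": [0, 0, 0.003], "turn": 0.8, "gripper": 10}, {"translation": [0, 0, 0.003], "turn": 0.8, "gripper": 10}, {"translation": [0, 0, 0.003], "turn": 0.8, "gripper": 10}, {"translation": [0, 0, 0.003], "turn": 0.8, "gripper": 10}, {"translation": [0, 0, 0.003], "turn": 0.8, "gripper": 10}, {"translation": [0, 0, 0.003], "turn": 0.8, "gripper": 10}, {"translation": [0, 0, 0.003], "turn": 0.8, "gripper": 10}, {"translation": [0, 0, 0.003], "turn": 0.8, "gripper": 10}, {"translation": [0, 0, 0.003], "turn": 0.8, "gripper": 10}, {"translation": [0, 0, 0.003], "turn": 0.8, "gripper": 10}, {"translation": [0, 0, 0.003], "turn": 0.8, "gripper": 10}, {"translation": [0, 0, 0.003], "turn": 0.8, "gripper": 10}, {"translation": [0, 0, 0.003], "turn": 0.8, "gripper": 10}, {"translation": [0, 0, 0.003], "turn": 0.8, "gripper": 10}, {"translation": [0, 0, 0], "turn": 0, "gripper": 10}])

```text
clock: 12.87
ee_pos: [0.4887, 0.088, 0.3104]
tcp_rot: [-3.121, -0.314, 0.026]
wrist_force: [-1.2, -0.3, -0.4]
opening: 0.0136
```

```bash
python3 -W ignore -c "
from h import *
look(6)"
```

```text
pos [0.4887 0.088  0.3104] t 12.87 open 0.0136 F [-1.2 -0.3 -0.4]
tilt z [-0.017   0.0027 -0.9999] xyaw 11.5 j [ 0.42  0.12 -0.69  1.92  0.07  1.15 -1.66]
units [ 0.03  0.   -0.29]
turn units 1.92
tq [-0.046 -0.12  -0.058]
(array([206.825, 158.85 ]), 40, (np.int64(203), np.int64(210), np.int64(156), np.int64(162)))
```

View pics/l6.png

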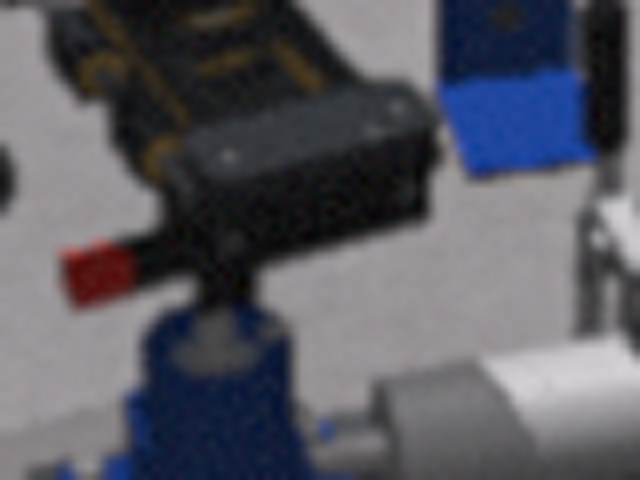

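>>> move_arm(steps=[{"translation": [0, 0, 0], "turn": 0, "gripper": 40}, {"translation": [0, 0, 0], "turn": 0, "gripper": 40}, {"translation": [0, 0, 0], "turn": 0, "gripper": 40}, {"translation": [0, 0, -0.3], "turn": 0, "gripper": 40}, {"translation": [0, 0, -0.5], "turn": 0, "gripper": 40}, {"translation": [0, 0, -0.5], "turn": 0, "gripper": 40}, {"translation": [0, 0, -0.2], "turn": 0, "gripper": 40}, {"translation": [0, 0, 0], "turn": 0, "gripper": 40}])

```text
clock: 13.58
ee_pos: [0.4896, 0.0877, 0.3588]
tcp_rot: [-3.118, -0.339, 0.027]
wrist_force: [0.9, 0.2, 0.6]
opening: 0.0397
```

```bash
python3 -W ignore -c "
from h import *
look(7)"
```

```text
pos [0.4896 0.0877 0.3588] t 13.58 open 0.0397 F [0.9 0.2 0.6]
tilt z [-0.0176  0.0029 -0.9998] xyaw 12.41 j [ 0.44  0.07 -0.69  1.86  0.04  1.25 -1.61]
units [0.03 0.   1.33]
turn units 2.07
tq [ 0.017 -0.06  -0.017]
(array([206.76190476, 158.73809524]), 42, (np.int64(203), np.int64(210), np.int64(155), np.int64(162)))
```

View pics/l7.png

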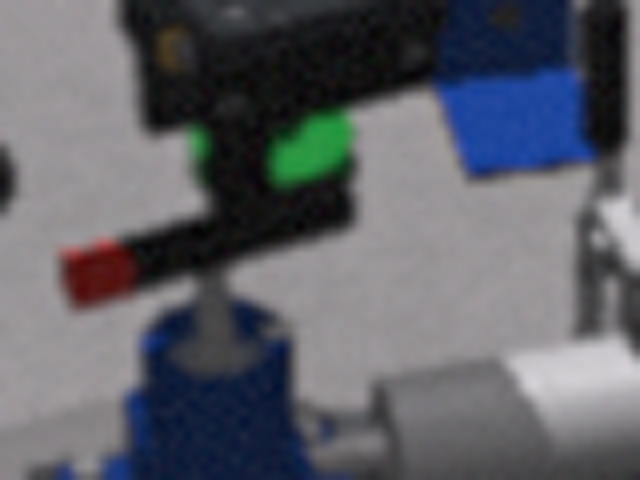

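>>> move_arm(steps=[{"translation": [0, 0, 0], "turn": -1, "gripper": 40}, {"translation": [0, 0, 0], "turn": -1, "gripper": 40}, {"translation": [0, 0, 0], "turn": -1, "gripper": 40}, {"translation": [0, 0, 0], "turn": -1, "gripper": 40}, {"translation": [0, 0, 0], "turn": -1, "gripper": 40}, {"translation": [0, 0, 0], "turn": -1, "gripper": 40}, {"translation": [0, 0, 0], "turn": -1, "gripper": 40}, {"translation": [0, 0, 0], "turn": -1, "gripper": 40}, {"translation": [0, 0, 0], "turn": -1, "gripper": 40}, {"translation": [0, 0, 0], "turn": -1, "gripper": 40}, {"translation": [0, 0, 0], "turn": -1, "gripper": 40}, {"translation": [0, 0, 0], "turn": -1, "gripper": 40}, {"translation": [0, 0, 0], "turn": -1, "gripper": 40}, {"translation": [0, 0, 0], "turn": -1, "gripper": 40}, {"translation": [0, 0, 0], "turn": -1, "gripper": 40}, {"translation": [0, 0, 0], "turn": -1, "gripper": 40}, {"translation": [0, 0, 0], "turn": -1, "gripper": 40}, {"translation": [0, 0, 0], "turn": -1, "gripper": 40}, {"translation": [0, 0, 0], "turn": -1, "gripper": 40}, {"translation": [0, 0, 0], "turn": -1, "gripper": 40}])

```text
clock: 15.3
ee_pos: [0.4846, 0.0861, 0.3439]
tcp_rot: [-1.094, -2.905, 0.018]
wrist_force: [-0.4, 0.3, 0.2]
opening: 0.0398
```

>>> move_arm(steps=[{"translation": [0, 0, 0], "turn": -1, "gripper": 40}, {"translation": [0, 0, 0], "turn": -1, "gripper": 40}, {"translation": [0, 0, 0], "turn": -1, "gripper": 40}, {"translation": [0, 0, 0], "turn": -1, "gripper": 40}, {"translation": [0, 0, 0], "turn": -1, "gripper": 40}, {"translation": [0, 0, 0], "turn": -1, "gripper": 40}, {"translation": [0, 0, 0], "turn": -1, "gripper": 40}, {"translation": [0, 0, 0], "turn": -0.5, "gripper": 40}, {"translation": [0, 0, 0], "turn": 0, "gripper": 40}, {"translation": [0, 0, 0], "turn": 0, "gripper": 40}])

```text
clock: 16.13
ee_pos: [0.4819, 0.0851, 0.3364]
tcp_rot: [0.173, -3.087, -0.009]
wrist_force: [-0.4, -0.4, -0.6]
opening: 0.0401
```

```bash
python3 -W ignore -c "
from h import *
tgt([.487,.0885,.147],11.5)
look(8)"
```

```text
pos [0.4819 0.0851 0.3364] t 16.13 open 0.0401 F [-0.4 -0.4 -0.6]
tilt z [-0.0499  0.0028 -0.9988] xyaw -173.59 j [ 0.59  0.1  -0.85  1.88  0.07  1.24  1.4 ]
units [-0.49  0.04  0.83]
turn units -0.85
pos [0.4819 0.0851 0.3364] t 16.13 open 0.0401 F [-0.4 -0.4 -0.6]
tilt z [-0.0499  0.0028 -0.9988] xyaw -173.59 j [ 0.59  0.1  -0.85  1.88  0.07  1.24  1.4 ]
units [-0.48  0.04  0.56]
turn units 1.07
tq [ 0.133 -0.224  0.055]
(array([206.64444444, 158.53333333]), 45, (np.int64(203), np.int64(210), np.int64(155), np.int64(162)))
```

View pics/l8.png

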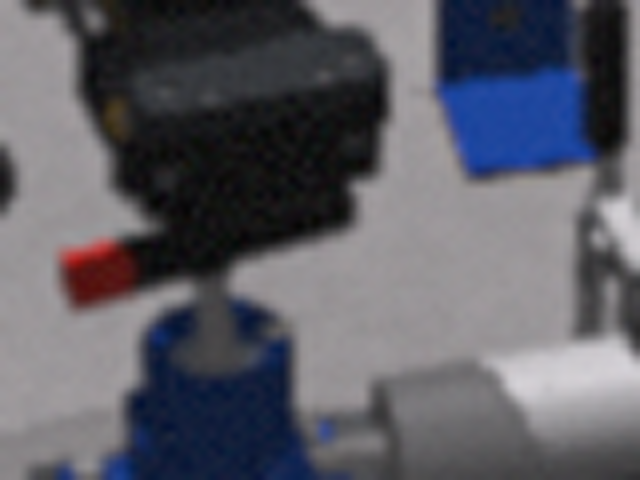

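>>> move_arm(steps=[{"translation": [-0.1, 0, -0.4], "turn": 0, "gripper": 40}, {"translation": [-0.1, 0, -0.5], "turn": 0, "gripper": 40}, {"translation": [-0.1, 0, -0.3], "turn": 0, "gripper": 40}, {"translation": [0, 0, 0], "turn": 0, "gripper": 40}, {"translation": [0, 0, 0], "turn": 0, "gripper": 40}])

```text
clock: 16.6
ee_pos: [0.4935, 0.086, 0.3747]
tcp_rot: [0.166, -3.087, -0.009]
wrist_force: [0.3, 0.4, -1.1]
opening: 0.0399
```

```bash
python3 -W ignore -c "
from h import *
tgt([.487,.0885,.147],11.5)"
```

```text
pos [0.4935 0.086  0.3747] t 16.6 open 0.0399 F [ 0.3  0.4 -1.1]
tilt z [-0.0503  0.003  -0.9987] xyaw -173.84 j [ 0.59  0.1  -0.84  1.81  0.06  1.32  1.41]
units [-0.17  0.04  2.13]
turn units -0.89
```

>>> move_arm(steps=[{"translation": [0, 0, 0], "turn": 1, "gripper": 40}, {"translation": [0, 0, 0], "turn": 1, "gripper": 40}, {"translation": [0, 0, 0], "turn": 1, "gripper": 40}, {"translation": [0, 0, 0], "turn": 1, "gripper": 40}, {"translation": [0, 0, 0], "turn": 1, "gripper": 40}, {"translation": [0, 0, 0], "turn": 1, "gripper": 40}, {"translation": [0, 0, 0], "turn": 0, "gripper": 40}])

```text
clock: 17.18
ee_pos: [0.4929, 0.086, 0.373]
tcp_rot: [-0.844, -2.973, 0.018]
wrist_force: [0.2, 0.1, 0.3]
opening: 0.0401
```

```bash
python3 -W ignore -c "
from h import *
tgt([.487,.0885,.147],11.5)"
```

```text
pos [0.4929 0.086  0.373 ] t 17.18 open 0.0401 F [0.2 0.1 0.3]
tilt z [-0.0524  0.0028 -0.9986] xyaw 148.28 j [ 0.55  0.09 -0.8   1.81  0.05  1.31  0.75]
units [-0.14  0.16  2.07]
turn units -7.2
```

>>> move_arm(steps=[{"translation": [-0.1, 0.1, 0], "turn": -0.7, "gripper": 40}, {"translation": [0, 0, 0], "turn": -0.7, "gripper": 40}, {"translation": [0, 0, 0], "turn": -0.7, "gripper": 40}, {"translation": [0, 0, 0], "turn": -0.7, "gripper": 40}, {"translation": [0, 0, 0], "turn": -0.7, "gripper": 40}, {"translation": [0, 0, 0], "turn": -0.7, "gripper": 40}, {"translation": [0, 0, 0], "turn": -0.7, "gripper": 40}, {"translation": [0, 0, 0], "turn": -0.7, "gripper": 40}, {"translation": [0, 0, 0], "turn": -0.7, "gripper": 40}, {"translation": [0, 0, 0], "turn": -0.4, "gripper": 40}, {"translation": [0, 0, 0], "turn": 0, "gripper": 40}])

```text
clock: 18.1
ee_pos: [0.4955, 0.0869, 0.3693]
tcp_rot: [0.336, -3.066, -0.013]
wrist_force: [0.2, -0.0, -0.4]
opening: 0.0398
```

```bash
python3 -W ignore -c "
from h import *
tgt([.487,.0885,.147],11.5)"
```

```text
pos [0.4955 0.0869 0.3693] t 18.1 open 0.0398 F [ 0.2 -0.  -0.4]
tilt z [-0.058   0.0019 -0.9983] xyaw -167.45 j [ 0.59  0.12 -0.86  1.81  0.07  1.31  1.5 ]
units [-0.15  0.01  1.95]
turn units 0.17
```

>>> move_arm(steps=[{"translation": [-0.1, 0, 0.4], "turn": 0.1, "gripper": 40}, {"translation": [0, 0, 0.5], "turn": 0, "gripper": 40}, {"translation": [0, 0, 0.4], "turn": 0, "gripper": 40}, {"translation": [0, 0, 0.2], "turn": 0, "gripper": 40}, {"translation": [0, 0, 0], "turn": 0, "gripper": 40}])

```text
clock: 18.52
ee_pos: [0.4959, 0.0876, 0.3195]
tcp_rot: [0.318, -3.068, -0.012]
wrist_force: [-0.2, -0.9, -1.2]
opening: 0.0397
```

```bash
python3 -W ignore -c "
from h import *
tgt([.487,.0885,.147],11.5);look(9)"
```

```text
pos [0.4959 0.0876 0.3195] t 18.52 open 0.0397 F [-0.2 -0.9 -1.2]
tilt z [-0.0578  0.0017 -0.9983] xyaw -168.16 j [ 0.57  0.17 -0.85  1.87  0.12  1.22  1.45]
units [-0.04  0.01  0.29]
turn units 0.06
pos [0.4959 0.0876 0.3195] t 18.52 open 0.0397 F [-0.2 -0.9 -1.2]
tilt z [-0.0578  0.0017 -0.9983] xyaw -168.16 j [ 0.57  0.17 -0.85  1.87  0.12  1.22  1.45]
units [-0.02  0.02  0.03]
turn units 1.97
tq [ 0.088 -0.187 -0.038]
(array([206.75510204, 158.34693878]), 49, (np.int64(203), np.int64(210), np.int64(155), np.int64(162)))
```

View pics/l9.png

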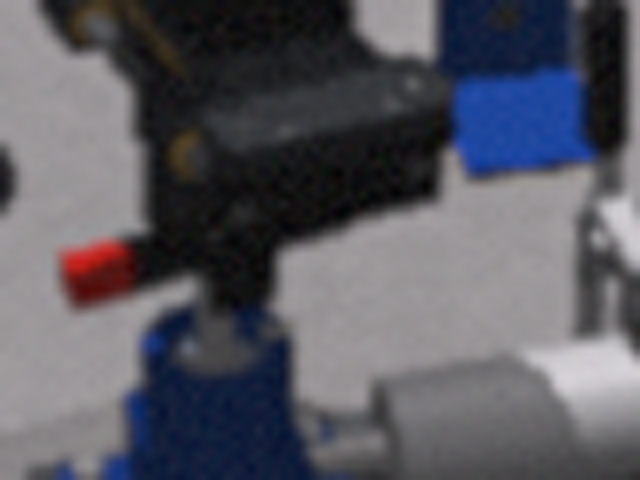

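>>> move_arm(steps=[{"translation": [-0.02, 0, 0.15], "turn": 0, "gripper": 25}, {"translation": [0, 0, 0], "turn": 0, "gripper": 10}, {"translation": [0, 0, 0], "turn": 0, "gripper": 10}, {"translation": [0, 0, 0], "turn": 0, "gripper": 10}, {"translation": [0, 0, 0], "turn": 0, "gripper": 10}, {"translation": [0, 0, 0.003], "turn": 0.7, "gripper": 10}, {"translation": [0, 0, 0.003], "turn": 0.7, "gripper": 10}, {"translation": [0, 0, 0.003], "turn": 0.7, "gripper": 10}, {"translation": [0, 0, 0.003], "turn": 0.7, "gripper": 10}, {"translation": [0, 0, 0], "turn": 0, "gripper": 10}])

```text
clock: 19.4
ee_pos: [0.497, 0.0883, 0.3164]
tcp_rot: [-0.155, -3.083, 0.001]
wrist_force: [1.0, 0.2, -2.2]
opening: 0.0139
```

```bash
python3 -W ignore -c "
from h import *
look(10)"
```

```text
pos [0.497  0.0883 0.3164] t 19.4 open 0.0139 F [ 1.   0.2 -2.2]
tilt z [-0.0544  0.0021 -0.9985] xyaw 174.25 j [ 0.54  0.17 -0.82  1.87  0.11  1.21  1.15]
units [ 0.04 -0.01 -0.08]
turn units -0.96
tq [ 0.168 -0.294 -0.054]
(array([205.72916667, 155.5625    ]), 48, (np.int64(202), np.int64(210), np.int64(153), np.int64(159)))
```

View pics/l10.png

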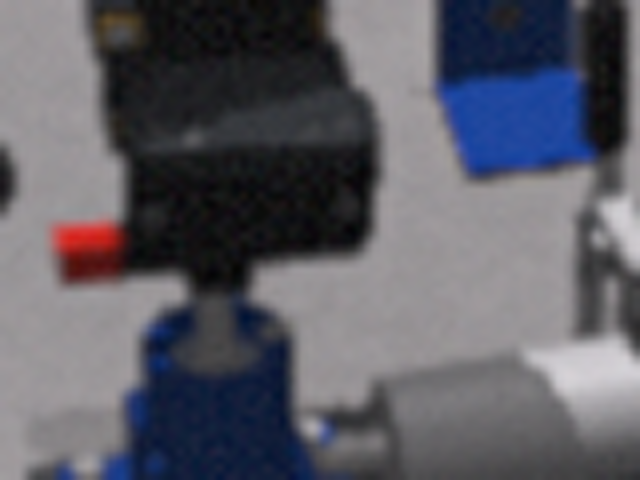

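>>> move_arm(steps=[{"translation": [0, 0, 0.003], "turn": 0.7, "gripper": 10}, {"translation": [0, 0, 0.003], "turn": 0.7, "gripper": 10}, {"translation": [0, 0, 0.003], "turn": 0.7, "gripper": 10}, {"translation": [0, 0, 0.003], "turn": 0.7, "gripper": 10}, {"translation": [0, 0, 0.003], "turn": 0.7, "gripper": 10}, {"translation": [0, 0, 0.003], "turn": 0.7, "gripper": 10}, {"translation": [0, 0, 0.003], "turn": 0.7, "gripper": 10}, {"translation": [0, 0, 0.003], "turn": 0.7, "gripper": 10}, {"translation": [0, 0, 0.003], "turn": 0.7, "gripper": 10}, {"translation": [0, 0, 0], "turn": 0, "gripper": 10}])

```text
clock: 20.28
ee_pos: [0.497, 0.0879, 0.3157]
tcp_rot: [-1.155, -2.867, 0.026]
wrist_force: [-0.7, -0.6, -0.8]
opening: 0.014
```

```bash
python3 -W ignore -c "
from h import *
look(11)"
```

```text
pos [0.497  0.0879 0.3157] t 20.28 open 0.014 F [-0.7 -0.6 -0.8]
tilt z [-0.0537  0.0033 -0.9986] xyaw 136.09 j [ 0.48  0.16 -0.75  1.88  0.1   1.2   0.5 ]
units [ 0.03 -0.03 -0.1 ]
turn units -7.32
tq [ 0.389 -0.366  0.013]
no red
```

Forces and moments are still low, so I'll continue (33 more degrees is 224° in all; about 133° remain).

>>> move_arm(steps=[{"translation": [0, 0, 0.003], "turn": 0.7, "gripper": 10}, {"translation": [0, 0, 0.003], "turn": 0.7, "gripper": 10}, {"translation": [0, 0, 0.003], "turn": 0.7, "gripper": 10}, {"translation": [0, 0, 0.003], "turn": 0.7, "gripper": 10}, {"translation": [0, 0, 0.003], "turn": 0.7, "gripper": 10}, {"translation": [0, 0, 0.003], "turn": 0.7, "gripper": 10}, {"translation": [0, 0, 0.003], "turn": 0.7, "gripper": 10}, {"translation": [0, 0, 0.003], "turn": 0.7, "gripper": 10}, {"translation": [0, 0, 0.003], "turn": 0.7, "gripper": 10}, {"translation": [0, 0, 0.003], "turn": 0.7, "gripper": 10}, {"translation": [0, 0, 0.003], "turn": 0.7, "gripper": 10}, {"translation": [0, 0, 0.003], "turn": 0.7, "gripper": 10}, {"translation": [0, 0, 0.003], "turn": 0.7, "gripper": 10}, {"translation": [0, 0, 0.003], "turn": 0.7, "gripper": 10}, {"translation": [0, 0, 0], "turn": 0, "gripper": 10}])

```text
clock: 21.58
ee_pos: [0.4962, 0.0873, 0.3146]
tcp_rot: [-2.416, -1.951, 0.066]
wrist_force: [-0.9, -0.5, -1.3]
opening: 0.014
```

```bash
python3 -W ignore -c "
from h import *
look(12)"
```

```text
pos [0.4962 0.0873 0.3146] t 21.58 open 0.014 F [-0.9 -0.5 -1.3]
tilt z [-0.0552  0.0012 -0.9985] xyaw 77.88 j [ 0.4   0.15 -0.66  1.88  0.08  1.2  -0.5 ]
units [ 0.03 -0.02 -0.14]
turn units 12.98
tq [ 0.082 -0.348  0.016]
(array([220.75      , 144.45833333]), 24, (np.int64(218), np.int64(224), np.int64(143), np.int64(146)))
```

View pics/l12.png

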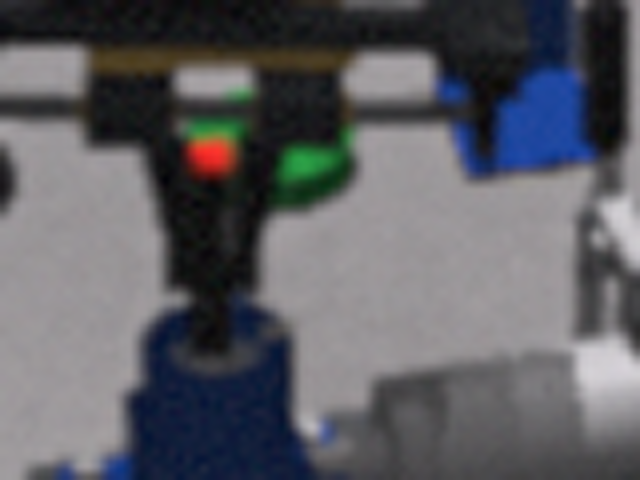

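>>> move_arm(steps=[{"translation": [0, 0, 0.003], "turn": 0.7, "gripper": 10}, {"translation": [0, 0, 0.003], "turn": 0.7, "gripper": 10}, {"translation": [0, 0, 0.003], "turn": 0.7, "gripper": 10}, {"translation": [0, 0, 0.003], "turn": 0.7, "gripper": 10}, {"translation": [0, 0, 0.003], "turn": 0.7, "gripper": 10}, {"translation": [0, 0, 0.003], "turn": 0.7, "gripper": 10}, {"translation": [0, 0, 0.003], "turn": 0.7, "gripper": 10}, {"translation": [0, 0, 0.003], "turn": 0.7, "gripper": 10}, {"translation": [0, 0, 0.003], "turn": 0.7, "gripper": 10}, {"translation": [0, 0, 0.003], "turn": 0.7, "gripper": 10}, {"translation": [0, 0, 0.003], "turn": 0.7, "gripper": 10}, {"translation": [0, 0, 0.003], "turn": 0.7, "gripper": 10}, {"translation": [0, 0, 0.003], "turn": 0.7, "gripper": 10}, {"translation": [0, 0, 0.003], "turn": 0.7, "gripper": 10}, {"translation": [0, 0, 0.003], "turn": 0.7, "gripper": 10}, {"translation": [0, 0, 0.003], "turn": 0.7, "gripper": 10}, {"translation": [0, 0, 0.003], "turn": 0.7, "gripper": 10}, {"translation": [0, 0, 0.003], "turn": 0.7, "gripper": 10}, {"translation": [0, 0, 0], "turn": 0, "gripper": 10}])

```text
clock: 23.22
ee_pos: [0.4951, 0.0889, 0.3132]
tcp_rot: [-3.137, -0.104, 0.09]
wrist_force: [-0.7, -1.0, -1.6]
opening: 0.014
```

```bash
python3 -W ignore -c "
from h import *
look(13)
y=3
for z in(.143,.1465,.150):
  for y in (0,5):
    a=np.radians(y);u=np.array([np.cos(a),np.sin(a)]);n=np.array([-u[1],u[0]])
    p=np.array([.487,.0885])-.05*u-.007*n
    q=np.array([.487,.0885])+.05*u-.007*n
    print(z,y,((proj('side',[[*p,z-.007],[*q,z-.007]])-[195,125])*8+4).round(0).tolist())
"
```

```text
pos [0.4951 0.0889 0.3132] t 23.22 open 0.014 F [-0.7 -1.  -1.6]
tilt z [-5.740e-02 -6.000e-04 -9.984e-01] xyaw 3.8 j [ 0.3   0.14 -0.56  1.89  0.06  1.2  -1.79]
units [ 0.03  0.01 -0.19]
turn units 0.63
tq [-0.001 -0.145 -0.061]
no red
0.143 0 [[62.0, 307.0], [362.0, 258.0]]
0.143 5 [[67.0, 315.0], [360.0, 250.0]]
0.1465 0 [[61.0, 299.0], [362.0, 249.0]]
0.1465 5 [[66.0, 306.0], [360.0, 241.0]]
0.15 0 [[60.0, 290.0], [362.0, 240.0]]
0.15 5 [[65.0, 297.0], [360.0, 232.0]]
```

View pics/l13.png

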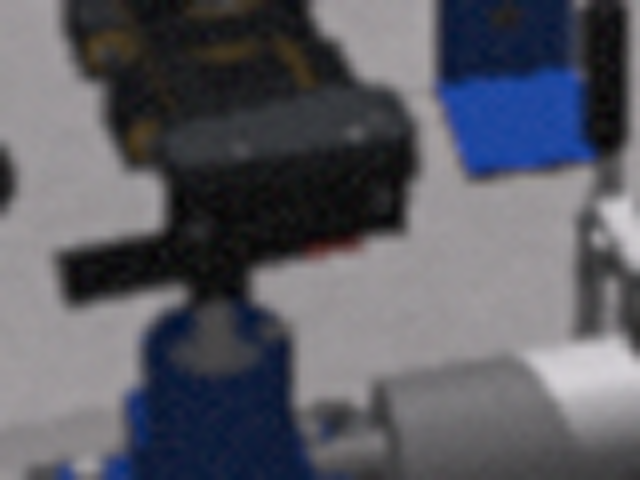

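>>> move_arm(steps=[{"translation": [0, 0, 0], "turn": 0, "gripper": 10}, {"translation": [0, 0, 0], "turn": 0, "gripper": 10}])

```text
clock: 23.43
ee_pos: [0.4951, 0.0889, 0.3132]
tcp_rot: [-3.137, -0.119, 0.09]
wrist_force: [-1.0, -1.2, -0.8]
opening: 0.0139
```

```bash
python3 -W ignore -c "
from h import *
tgt([.487,.0885,.147],0);print(abs(status.sense()['joint_velocities']).max())
im=cams.grab_frame('side');a=cv2.imread('pics/side0.png')[:,:,::-1]
cv2.imwrite('pics/f.png',im[:,:,::-1])
d=abs(im.astype(int)-a).max(2)
for n,(x,y,w,h) in dict(flange=(172,135,30,22),bracket=(246,116,24,32),wrench=(215,315,150,45)).items(): print(n,d[y:y+h,x:x+w].mean())
"
```

```text
pos [0.4951 0.0889 0.3132] t 23.43 open 0.0139 F [-1.  -1.2 -0.8]
tilt z [-5.740e-02 -7.000e-04 -9.984e-01] xyaw 4.35 j [ 0.3   0.14 -0.56  1.89  0.06  1.2  -1.78]
units [0.05 0.01 0.08]
turn units 0.73
0.034121131076267366
flange 9.554545454545455
bracket 10.583333333333334
wrench 12.076888888888888
```

View pics/f.png

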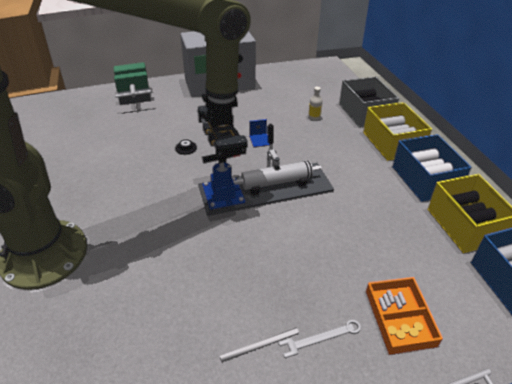

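The bystanders are in place, the bar is gripped at 13.9 mm and nearly still. Handing in.

```bash
python3 -c "
from cell import job
print(job.close_job())"
```

```text
the job is handed in; nothing more can be done
None
```

I turned the screw back until it dropped into the thread start. I then turned it forward about one full turn and handed the job in with the crossbar still clamped from both sides.

- **Backward turn:** I started at about 82° and gripped and turned in steps, releasing the bar at about 3°, -2.5° and -8°. At -8° the side picture showed it about 6 mm lower, so it dropped somewhere between -2.5° and -8°.
- **Forward turn:** I turned it clockwise in two strokes with one lifted regrasp, ending with the red arm at about 356° (-4°). That is within roughly 5° of a full turn from the drop.
- **Last checks:**
  - Grip opening was 13.9 mm, wrist force about 2 N, and the clock stood at 23.5 s.
  - The highest joint speed was 0.03 rad/s.
  - In the last side picture the flange, spare bracket, axle and wrench look where they were. The arm hid the pulley, so I did not check it.

**Measurements that did not fully agree:**
- The total descent came out at about 11 to 12 mm in the picture, where about 13 mm was expected. That is within the pixel error.
- The tool had tilted about 3° by the end, because the arm sags a little with each move. While I rotated back for the regrasp it also sank about 20 mm. The pictures show the bar was not moved by it.

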